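# Close up the parts tumbler

## Robot

A 6-joint arm with a two-finger parallel gripper is mounted at the origin on the work surface. World frame = base frame: x ahead of the robot, y to its left, z up, the work surface at z = 0. Lengths are in m, angles in rad, forces in N, time in s.
With the tool pointing down it reaches from about 0.275 to 0.825 m from the base axis. Payload 4.9 kg.
Tool frame: the origin (TCP) lies midway between the tips of the shut fingers; the grasp point (between the pads) lies 19 mm behind it (grip_point_offset is the distance from the TCP to the grasp point, in m); z points along the fingers, y is the line along which they close (so a half turn about z gives the same grasp; the last joint's range is limited). The gripper opens to 85 mm and grips with 20 to 120 N. Pads are 22 mm wide; open, the fingers measure 114 mm over their backs; the gripper's body (76 mm by 85 mm) begins 54 mm behind the grasp point. The pads swing forward as they close: fully open they stand 13 mm farther back than shut.
Start: joints at [-1.354, 0.326, -0.193, 1.052, 0, 1.437], TCP at [0.189, -0.517, 0.231] pointing down, gripper open.
Joint ranges: [-2.65, 2.65], [-0.97, 1.79], [-1.3, 1.35], [-1.93, 2.1], [-1.47, 1.37], [-3.14, 3.14]. Speed limits (rad/s): [2.57, 2.57, 3.14, 3.14, 3.14, 3.14].

## Interface

Orientations are given as a rotation vector (axis times angle).
In Python, from cell import * gives the robot as it stands. Calls block until the motion is done:
- movep(position, orientation): joint-space move of the TCP to a pose.
- move_l(position, velocity=0.15, rot=None, until_force=None): straight line of the TCP; rot=None keeps the orientation; velocity is the mean speed in m/s. With until_force (N) it stops when the force on the tool has changed by that much, and returns True; else False.
- set_joints(angles): joint-space move.
- let_go() and grab(newtons=None): open the fingers fully, or close them until they stop; newtons is the grip in N (None keeps the last).
- sleep(seconds).
- ik(position, orientation): joint angles nearest the present ones, or None.
- get_state(): the state.
- grab_frame(name): name is "scene" or "top" or "wrist"; returns a dict with "img" (480x640x3 uint8, red, green, blue), "fx", "fy", "cx", "cy" (pixels), "cam_to_world" (4x4, takes a point from camera to world coordinates); the wrist camera has in their place "T_tool_cam" (4x4, takes a point from camera to tool coordinates, whose origin is the TCP and whose axes are the flange's). Camera axes: x right, y down, z forward; pixel columns grow to the right and rows downward; lengths in m; the calibration is good to about 2 mm. A picture is of the moment at which its call begins: read the wrist's pose just before it. There is no depth.
A pose or a line that the arm cannot do raises MotionError and nothing moves.
- sign_off(): hands the job in; it is judged then, once.
Trained networks look in the newest picture that a camera, given by its name, has taken for a name from the list of things; names that differ only in an ending like _2 or _b are one class to them, and where a whole thing is asked for, a point or a joint stands for the part that bears it (a point fixed in the world has none). Each returns a list of dicts, best first, with "score" (0 to 1); they miss things now and then, are a little off and sometimes report something else, mostly with a low value. They report only what shows in the picture. A call takes as long as a camera call.
- spot_in(camera, name): "centre" ([column, row] in pixels, amid what is visible of it).
- silhouettes(camera, name): "mask" (480x640 bool, what is visible of it) and "centre" ([column, row] in pixels, amid what is visible of it).
- tip_of(camera, name): "centre" ([column, row] in pixels: a listed point, or the origin of a listed thing).
The state is a dict: "clock": time; "q": joint angles; "joint_velocities": joint speeds; "tau": joint torques, N m; "position": TCP position; "eef_rot": TCP orientation; "contact_force": force on the tool from outside, world axes, zero at the start; "wrist_torque": the same for the moment, N m; "finger_gap": opening from 0.0 (shut) to 1.0 (fully open); "grasp_force": force on a finger pad.
Only numpy, scipy, OpenCV 4.12 (cv2) and the standard library are available. Lean on these libraries where they do the work, as an engineer would, in place of code of your own. Each camera call takes 0.05 s, during which the arm holds its last target. There are 200 camera calls.

## Task

Get the bench-top parts tumbler ready to run: slide its clear guard door open, fit the red lid on the bowl inside and press it down until it has snapped home and sits level, then slide the guard door fully shut again. Set the lid on rather than dropping it, and leave the grinding wheel, fork clamp, hand tools, tape and mug where they are.

Things in the scene. Friction and masses are not known exactly. Their poses are not given: they have to be found in the camera images.
- cabinet: the tumbler cabinet, a fixed blue box 220 mm (its x) by 410 mm (y), 168 mm high over two aluminium rails along y at x = +-107 mm. Origin: centre of its underside. Its +y half is an open bay (inside 204 x 197 mm) holding the bowl, its -y half the closed motor housing, 140 mm high. The guard door slides along y on top. Place and yaw vary.
- door (a joint): travel of the guard door in m: 0 = shut over the bowl, 0.2 = fully open (moved 200 mm to the cabinet's -y, over the motor housing). The door is a clear panel in an aluminium frame, 194 x 198 mm, underside 150 mm and top 157 mm above the bench; it needs about 2 N and stays where it is left. It starts shut or up to 60 mm open.
- door_handle (a point): centre of the top of the door's yellow handle, 193 mm above the bench. The handle is an upright bar in the middle of the door, 90 mm long (cabinet x), 16 mm thick (y, the sliding direction), 36 mm tall, free all round: pinch it from above across its thickness. The point moves with the door; axes as the cabinet's.
- bowl_rim (a point): centre of the mouth of the grey bowl fixed in the bay, at rim height (105 mm above the bench; cabinet x 0, y +100 mm); z up. Outer diameter 132 mm, inner 120 mm. Four small steel spring catches, 45 degrees off the cabinet's axes, stand 5 mm inwards just below the rim; the lid's plug pushes them aside.
- lid: the bowl's loose red lid, plug down on the bench, 0.16 kg. Origin: centre of the plug's underside, z up. Plug 100 mm across at the bottom, 116 mm at 13 mm height, then a snap groove; flange 140 mm across at 20 to 27 mm height. Laid on the bowl it rests about 8 mm high on the catches and fouls the door; pressed with 10 to 20 N it snaps home, origin 20 mm below the rim. Any yaw will do.
- lid_handle (a point): centre of the top of the lid's black bar handle, 59 mm above the lid's origin. The bar is upright on the flange, 64 mm long (lid x), 18 mm thick (lid y), 32 mm tall; axes as the lid's.
- wheel: bystander: a pink grinding wheel, 120 mm across, 22 mm thick, lying flat; it may change places with the lid
- clamp: bystander: a black motorcycle fork clamp, about 66 x 216 x 40 mm
- wrench: bystander: steel wrench, 190 mm long
- driver: bystander: screwdriver with orange handle, 200 mm long
- tape: bystander: yellow roll of tape, 100 mm across, 24 mm high
- mug: bystander: blue mug, 80 mm across, 95 mm tall

How it is judged:
By the outcome, as a careful person would: the job done as asked, in the order asked, and still so for the second after the job is handed in, with the robot touching nothing.
It also fails if it takes over 72 s, if anything falls off the work surface, if the arm or the gripper's body presses on something with over 40 N, if the wrist force passes 120 N, or if a joint passes its speed limit or range.

## Working session

There is one attempt and no reset: what is moved stays moved. The work goes in short steps, each a Python script; the robot and the scene stay as the last script left them, time stands still between calls to the robot, and variables do not carry over. Pictures are saved under pics/ and viewed, at most 10 in all, crops included, and the job is handed in when it is done.

```bash
mkdir -p pics; cat > h.py <<'E'
from cell import *
import numpy as np, cv2
from scipy.spatial.transform import Rotation as R
def ray(f,px,st=None):
    T=np.array(f["cam_to_world"]) if "cam_to_world" in f else None
    if T is None:
        W=np.eye(4);W[:3,:3]=R.from_rotvec(st["eef_rot"]).as_matrix();W[:3,3]=st["position"];T=W@np.array(f["T_tool_cam"])
    d=T[:3,:3]@np.array([(px[0]-f["cx"])/f["fx"],(px[1]-f["cy"])/f["fy"],1.])
    return T[:3,3],d
def at_z(f,px,z,st=None):
    o,d=ray(f,px,st); return o+d*(z-o[2])/d[2]
def down(yaw): # tool z down, tool y (closing line) at world angle yaw
    y=np.array([np.cos(yaw),np.sin(yaw),0]);z=np.array([0,0,-1.]);x=np.cross(y,z)
    return R.from_matrix(np.c_[x,y,z]).as_rotvec()
E
cat > a.py <<'E'
from h import *
s=get_state();print(s["position"],s["eef_rot"],s["finger_gap"],s["clock"])
Z={"door_handle":.193,"bowl_rim":.105,"lid":0,"lid_handle":.059,"cabinet":0,"wheel":0,"clamp":.02,"tape":0,"mug":0,"wrench":0,"driver":0}
ims=[]
for c in("scene","top"):
    f=grab_frame(c);im=f["img"][:,:,::-1].copy()
    print(c,np.round(np.array(f["cam_to_world"])[:3,3],2))
    for n in Z:
        for d in tip_of(c,n)[:2]:
            print(n,round(d["score"],2),np.round(d["centre"]),np.round(at_z(f,d["centre"],Z[n]),3))
    cv2.imwrite(f"pics/{c}0.png",im)
E
python3 a.py
```

```text
[ 0.18890103 -0.51590568  0.2305228 ] [-3.09169220e+00 -5.47941478e-01  1.00742276e-04] 0.9985766097242766 0.0
scene [ 1.27 -0.48  1.14]
door_handle 0.55 [308. 260.] [ 0.578 -0.092  0.193]
lid 0.8 [412. 252.] [0.571 0.282 0.   ]
lid_handle 0.79 [413. 243.] [0.578 0.27  0.059]
cabinet 0.63 [290. 311.] [ 0.574 -0.149  0.   ]
wheel 0.69 [388. 220.] [0.416 0.3   0.   ]
clamp 0.64 [460. 222.] [0.558 0.484 0.02 ]
tape 0.61 [403. 184.] [0.3   0.453 0.   ]
mug 0.93 [167. 381.] [ 0.606 -0.518  0.   ]
wrench 0.73 [446. 286.] [0.725 0.29  0.   ]
driver 0.69 [140. 308.] [ 0.352 -0.512  0.   ]
top [ 0.46 -0.03  1.29]
door_handle 0.88 [354. 219.] [ 0.581 -0.094  0.193]
lid 0.76 [219. 227.] [0.577 0.291 0.   ]
lid_handle 0.86 [216. 225.] [0.579 0.285 0.059]
wheel 0.75 [215. 283.] [0.413 0.3   0.   ]
clamp 0.73 [146. 244.] [0.527 0.498 0.02 ]
tape 0.59 [498. 304.] [ 0.357 -0.521  0.   ]
tape 0.55 [166. 320.] [0.304 0.442 0.   ]
mug 0.55 [496. 221.] [ 0.596 -0.519  0.   ]
wrench 0.97 [223. 177.] [0.727 0.28  0.   ]
driver 0.93 [498. 307.] [ 0.348 -0.519  0.   ]
driver 0.26 [495. 219.] [ 0.604 -0.515  0.   ]
```

View pics/top0.png

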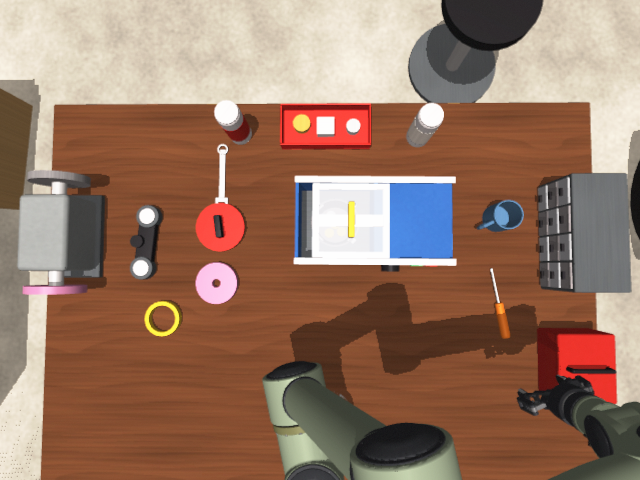

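View pics/scene0.png

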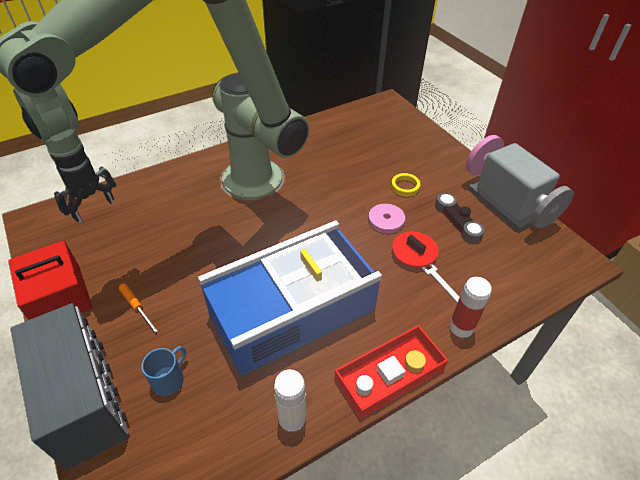

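The top view shows the cabinet with its long side along y, rails at rows 180 and 262. The door handle is at (351,219), about 50 mm open. The lid is at (220,227) with its handle roughly along world x, and the wrench end is by its far edge. Next I go over the handle for a close look.

```bash
cat >> h.py <<'E'
def best(p,yaw):
    c=[(abs(q[5]),y) for y in(yaw,yaw+np.pi) for q in[ik(p,down(y))] if q is not None]
    return min(c)[1]
def bar(cam,f,name,z,st=None):
    "centre and long-axis yaw of a bar whose top is at height z, from its mask"
    d=silhouettes(cam,name)
    m=d[0]["mask"].astype(np.uint8)
    return d[0]["score"],m
def colour_bar(f,st,z,guess,ok,rad=.08):
    im=f["img"].astype(int);hsv=cv2.cvtColor(f["img"],cv2.COLOR_RGB2HSV)
    v,u=np.nonzero(ok(hsv))
    P=np.array([at_z(f,(a,b),z,st)[:2] for a,b in zip(u[::2],v[::2])])
    P=P[np.linalg.norm(P-np.array(guess)[:2],axis=1)<rad]
    (c,wh,a)=cv2.minAreaRect((P*1000).astype(np.float32))
    b=cv2.boxPoints((c,wh,a));e=max((b[1]-b[0],b[2]-b[1]),key=np.linalg.norm)
    return np.array(c)/1000,np.round(wh),np.arctan2(e[1],e[0])%np.pi
E
cat > b.py <<'E'
from h import *
g=[.580,-.093]
y=best([*g,.36],np.pi/2);print("yaw",y)
movep([*g,.36],down(y));s=get_state()
f=grab_frame("wrist")
for n in("door_handle","bowl_rim"):
    for d in tip_of("wrist",n)[:2]: print(n,round(d["score"],2),np.round(d["centre"]),np.round(at_z(f,d["centre"],.193 if n[0]=="d" else .105,s),4))
yel=lambda h:(h[...,0]>20)&(h[...,0]<36)&(h[...,1]>140)&(h[...,2]>90)
print(colour_bar(f,s,.193,g,yel))
cv2.imwrite("pics/w1.png",f["img"][:,:,::-1]);print(s["position"],s["q"],s["clock"])
t=grab_frame("top")
for n in("door_handle","bowl_rim"):
    for d in tip_of("top",n)[:2]: print(n,round(d["score"],2),np.round(d["centre"]))
E
python3 b.py
```

```text
yaw 1.5707963267948966
door_handle 0.92 [332. 225.] [ 0.583  -0.0858  0.193 ]
bowl_rim 0.34 [619. 195.] [0.5689 0.2446 0.105 ]
(array([ 0.57983948, -0.08697123]), array([13., 86.]), np.float32(3.1405034))
[ 0.57977658 -0.09374795  0.35975311] [-2.85805547e-01  3.54914995e-01  1.72944040e-01  1.38923070e+00
 -2.91173678e-04 -2.84407724e-01] 3.3167
bowl_rim 0.19 [220. 176.]
```

View pics/w1.png

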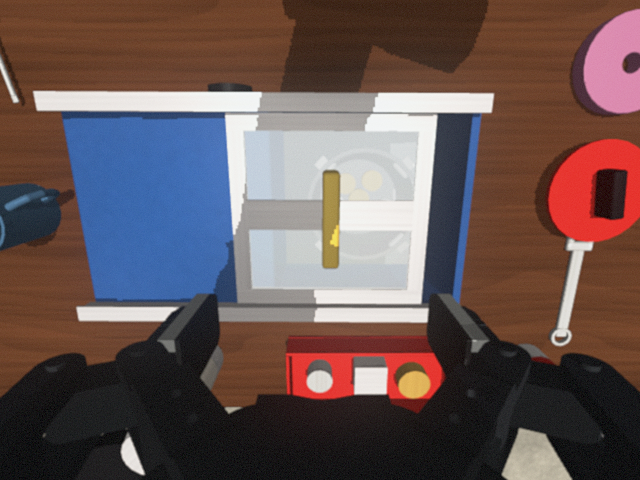

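The wrist view shows the handle at (331,219), straight along world x, so the cabinet yaw is about 0. The bowl shows through the clear panel near (365,200). I'll grip the handle and open the door to its stop, which also fixes the bowl's y.

```bash
cat > c.py <<'E'
from h import *
def st(t):
    s=get_state();print(t,np.round(s["position"],4),np.round(s["contact_force"],1),round(s["finger_gap"],3),round(s["grasp_force"],1),round(s["clock"],1));return s
h=[.580,-.087]
move_l([*h,.22],.25)
print(move_l([*h,.168],.08,until_force=8));st("down")
grab(50);s=st("grip")
p=s["position"]
print(move_l([p[0],p[1]-.14,p[2]],.12,until_force=15));s=st("near")
if True:
    p=s["position"];print(move_l([p[0],p[1]-.08,p[2]],.04,until_force=12));s=st("stop")
let_go();s=st("open")
p=s["position"];move_l([p[0],p[1],.30],.25)
t=grab_frame("top")
s=get_state();
for n,z in(("door_handle",.193),("bowl_rim",.105)):
    for d in tip_of("top",n)[:2]: print(n,round(d["score"],2),np.round(at_z(t,d["centre"],z),4))
E
python3 c.py
```

```text
False
down [ 0.5804 -0.0871  0.1685] [ 1.  -0.4  1.1] 1.001 0.0 5.1
grip [ 0.58   -0.087   0.1683] [-0.6  1.4  2.6] 0.179 50.8 5.8
False
near [ 0.5792 -0.2292  0.1683] [-3.2 -2.4  4.8] 0.175 51.1 7.1
True
stop [ 0.5791 -0.2474  0.1683] [0.2 1.7 4.4] 0.179 51.3 8.0
open [ 0.5781 -0.2473  0.168 ] [-0.5 -0.   0.4] 0.997 0.0 8.6
door_handle 0.63 [ 0.5716 -0.1232  0.193 ]
door_handle 0.61 [ 0.5815 -0.2574  0.193 ]
bowl_rim 0.64 [ 0.579  -0.0516  0.105 ]
```

```bash
cat > d.py <<'E'
from h import *
O=down(np.pi/2)
def look(p,names,out):
    movep(p,O);s=get_state();f=grab_frame("wrist")
    for n,z in names:
        for d in tip_of("wrist",n)[:2]: print(n,round(d["score"],2),np.round(d["centre"]),np.round(at_z(f,d["centre"],z,s),4))
    cv2.imwrite(out,f["img"][:,:,::-1]);return f,s
f,s=look([.545,-.047,.36],(("bowl_rim",.105),("door_handle",.193)),"pics/w2.png")
yel=lambda h:(h[...,0]>20)&(h[...,0]<36)&(h[...,1]>140)&(h[...,2]>60)
print(colour_bar(f,s,.193,[.579,-.247],yel))
f,s=look([.54,.285,.25],(("lid_handle",.059),("lid",0)),"pics/w3.png")
blk=lambda h:(h[...,2]<60)
print(colour_bar(f,s,.059,[.579,.287],blk,.05),get_state()["clock"])
a=cv2.imread("pics/w2.png");b=cv2.imread("pics/w3.png")
cv2.imwrite("pics/w23.png",cv2.resize(np.hstack([a,b]),(800,300)))
E
python3 d.py
```

```text
bowl_rim 0.97 [320. 235.] [ 0.5807 -0.0517  0.105 ]
bowl_rim 0.75 [  4. 235.] [ 0.5801 -0.4257  0.105 ]
door_handle 0.9 [108. 260.] [ 0.5819 -0.2508  0.193 ]
(array([ 0.57856091, -0.24745282]), array([88., 16.]), np.float32(0.0057036695))
lid_handle 0.84 [324. 254.] [0.5795 0.2839 0.059 ]
lid 0.55 [320. 236.] [0.5768 0.2802 0.    ]
(array([0., 0.]), array([0., 0.]), np.float32(0.0)) 11.9333
```

View pics/w23.png

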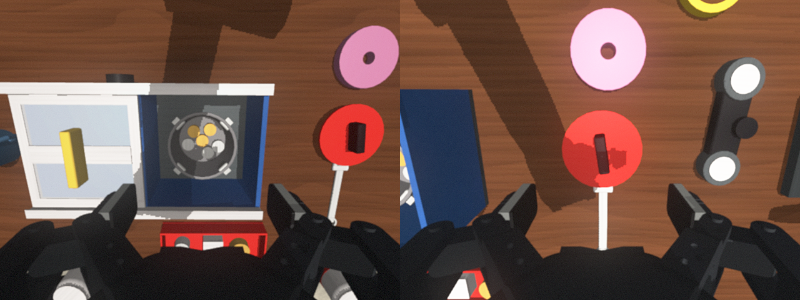

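```bash
cat > e.py <<'E'
from h import *
s=get_state();f=grab_frame("wrist")
im=f["img"].astype(int)
print(im[250:256:5,300:350:5].tolist())
for t in(60,80,100):
    m=((im[...,0]-im[...,1])<t)&(im[...,0]<110)
    m[:180]=0;m[300:]=0;m[:,:270]=0;m[:,380:]=0
    n,l,stt,c=cv2.connectedComponentsWithStats(m.astype(np.uint8))
    k=1+np.argmax(stt[1:,4]);print(t,stt[k],c[k])
    v,u=np.nonzero(l==k)
    P=np.array([at_z(f,(a,b),.055,s)[:2] for a,b in zip(u,v)])
    print(cv2.minAreaRect((P*1000).astype(np.float32)))
cv2.imwrite("pics/w4.png",cv2.resize(f["img"][160:320,240:400,::-1],(480,480),interpolation=0))
E
python3 e.py
```

```text
[[[197, 54, 48], [202, 59, 54], [197, 51, 47], [103, 36, 40], [90, 44, 44], [93, 47, 42], [90, 37, 38], [255, 82, 73], [202, 56, 49], [201, 54, 49]], [[193, 52, 47], [198, 54, 49], [196, 53, 43], [143, 38, 37], [93, 44, 42], [92, 42, 43], [91, 41, 40], [213, 59, 53], [200, 54, 46], [201, 53, 49]]]
60 [311 215  24  63 873] [322.79381443 248.61741123]
((573.7193603515625, 282.91473388671875), (66.15354919433594, 16.233549118041992), 8.02004623413086)
80 [311 214  24  64 947] [322.60190074 247.30517423]
((573.4794311523438, 282.9578552246094), (66.61976623535156, 17.036460876464844), 7.669709205627441)
100 [311 214  24  64 947] [322.60190074 247.30517423]
((573.4794311523438, 282.9578552246094), (66.61976623535156, 17.036460876464844), 7.669709205627441)
```

View pics/w4.png

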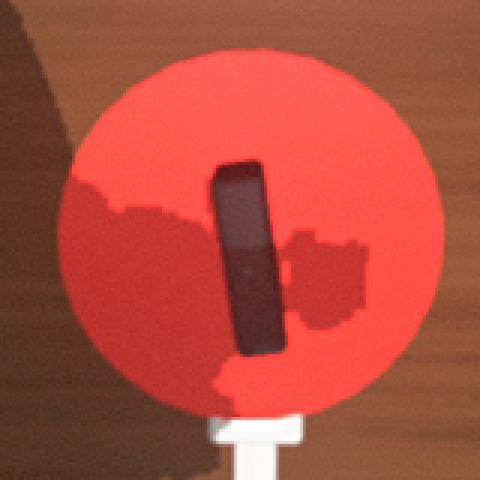

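The lid handle is centred near (323,248) and tilted about 7.7°. The wrench jaw lies at the flange's edge without resting on it. I'll refine the lid centre from the flange circle, then grip and lift.

```bash
cat > g.py <<'E'
from h import *
from c_st import st
s=get_state();f=grab_frame("wrist");im=f["img"].astype(int)
m=((im[...,0]-im[...,1])>60).astype(np.uint8);m[:150]=0;m[320:]=0
m[:,:230]=0;m[:,410:]=0
c=max(cv2.findContours(m,0,1)[0],key=cv2.contourArea)
P=np.array([at_z(f,q[0],.026,s)[:2] for q in cv2.convexHull(c)])
(cx,cy),r=cv2.minEnclosingCircle((P*1000).astype(np.float32));print("lid",cx,cy,r)
x,y=cx/1000,cy/1000
if not(abs(x-.577)<.006 and abs(y-.284)<.006 and abs(r-70)<3): raise SystemExit("check")
o=down(np.pi/2+np.radians(7.7))
movep([x,y,.12],o)
print(move_l([x,y,.035],.1,until_force=8));st("down")
grab(80);st("grip")
p=get_state()["position"];move_l([p[0],p[1],.12],.1);st("up")
move_l([p[0],p[1],.30],.2)
t=grab_frame("wrist");cv2.imwrite("pics/w5.png",t["img"][:,:,::-1])
print((cx,cy))
E
sed -n '/^def st/,/return s/p' c.py > /tmp/x; (echo "from h import *"; cat /tmp/x) > c_st.py
python3 g.py
```

```text
lid 556.4784545898438 296.7765808105469 94.88764190673828check
```

```bash
sed -i 's/^m=((im.*/m=((im[...,0]>3.0*im[...,1])\&(im[...,0]>130)).astype(np.uint8);m[:160]=0;m[305:]=0/' g.py
python3 g.py
```

```text
lid 575.7808227539062 283.0496826171875 70.5264892578125
False
down [0.5764 0.2833 0.0358] [0.1 0.7 1.3] 0.996 0.0 13.7
grip [0.5761 0.2832 0.0354] [-1.2  0.   2.7] 0.189 81.4 14.3
up [0.5755 0.283  0.1192] [-0.6 -1.1 -2.3] 0.192 80.7 15.3
(575.7808227539062, 283.0496826171875)
```

View pics/w5.png

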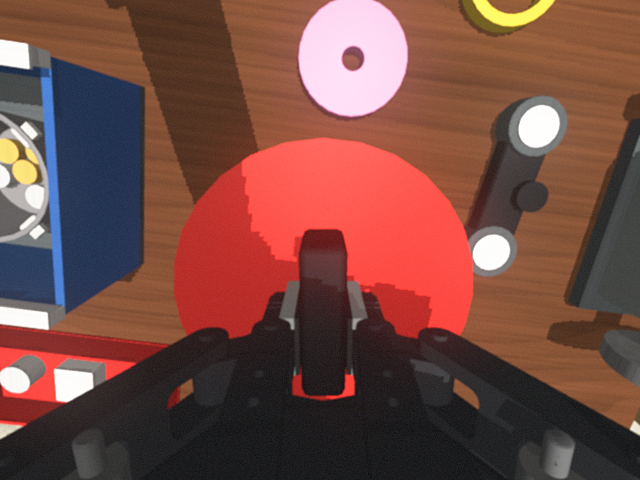

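The lid is held level, with its handle centred in the pads. Now I carry it over the bowl and lower it gently.

```bash
cat > k.py <<'E'
from h import *
from c_st import st
b=[.579,-.0475];o=down(np.pi/2)
move_l([*b,.30],.25,rot=o);st("over")
move_l([*b,.16],.15);st("hover")
print(move_l([*b,.122],.03,until_force=5));st("rest")
t=grab_frame("scene");cv2.imwrite("pics/s6.png",cv2.resize(t["img"][180:360,190:430,::-1],(800,600)))
E
python3 k.py
```

```text
over [ 0.5789 -0.0465  0.3   ] [-0.3  0.7 -2.1] 0.196 80.7 17.9
hover [ 0.5798 -0.0475  0.1609] [-0.7 -0.2 -1.9] 0.193 80.6 19.0
True
rest [ 0.5798 -0.0476  0.1283] [ 2.7 -1.6  0.4] 0.195 81.1 19.9
```

View pics/s6.png

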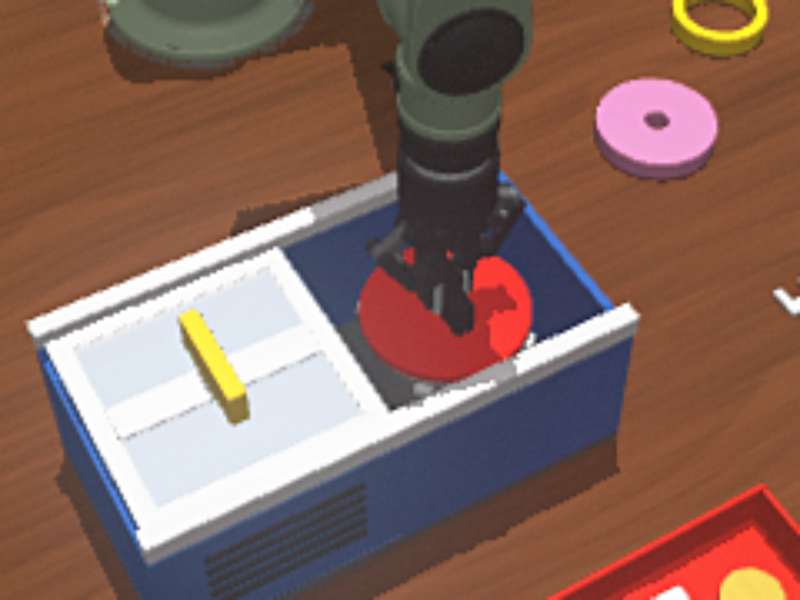

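The lid rests on the catches at z=0.1283, exactly 8 mm above home. It looks centred in the bay at about (445,315) in the crop. Now I press.

```bash
cat > l.py <<'E'
from h import *
from c_st import st
grab(110)
p=get_state()["position"]
print(move_l([p[0],p[1],.112],.02,until_force=32));s=st("pressed")
E
python3 l.py
```

```text
True
pressed [ 0.5809 -0.0474  0.1212] [-0.7 -0.2  4.9] 0.185 108.4 20.7
```

```bash
cat > l2.py <<'E'
from h import *
from c_st import st
p=get_state()["position"]
print(move_l([p[0],p[1],.112],.02,until_force=28));s=st("pressed2")
sleep(.3);st("rest")
let_go();s=st("open");p=s["position"]
move_l([p[0],p[1],.20],.15)
move_l([.545,-.047,.36],.25);s=get_state();f=grab_frame("wrist")
for d in tip_of("wrist","lid_handle")[:2]: print(d["score"],at_z(f,d["centre"],.144,s))
t=grab_frame("scene")
for d in tip_of("scene","lid_handle")[:2]: print(d["score"],at_z(t,d["centre"],.144))
a=cv2.resize(t["img"][210:330,260:400,::-1],(400,343));b=cv2.resize(f["img"][90:330,180:460,::-1],(400,343))
cv2.imwrite("pics/s7.png",np.hstack([a,b]))
E
python3 l2.py
```

```text
True
pressed2 [ 0.5809 -0.0474  0.1212] [-1.   0.7  4.4] 0.188 108.4 21.0
rest [ 0.5809 -0.0474  0.1212] [-1.5  0.3  5.6] 0.187 108.5 21.3
open [ 0.5826 -0.0476  0.1216] [-0.5 -0.3 -0.5] 1.002 0.0 22.0
0.58 [ 0.58182555 -0.04922161  0.144     ]
0.57 [ 0.5822709 -0.0426485  0.144    ]
```

View pics/s7.png

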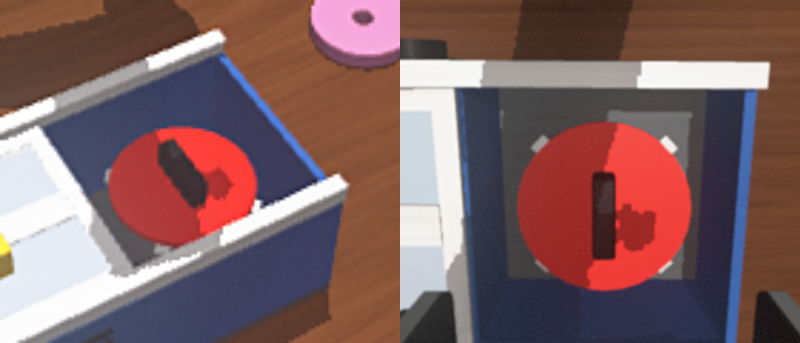

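The lid sits centred on the bowl. I'll check height and level by touching both ends of the handle with shut fingers.

```bash
cat > m.py <<'E'
from h import *
from c_st import st
grab(20)
for dx in(-.02,.02,0):
    p=[.5805+dx,-.0475]
    move_l([*p,.165],.25)
    print(dx,move_l([*p,.13],.03,until_force=25 if dx==0 else 8));st("touch")
    move_l([*p,.165],.2)
E
python3 m.py
```

```text
-0.02 True
touch [ 0.5605 -0.0475  0.1448] [-1.6  1.2  7.1] -0.001 3.3 26.1
0.02 True
touch [ 0.6004 -0.0475  0.1448] [-1.9  0.8  6.8] 0.0 3.1 27.4
0 True
touch [ 0.5805 -0.0475  0.1448] [-1.9 -0.4  6.5] 0.001 3.2 28.6
```

The lid is level and home: 0.1448 at both ends and under a 25 N press. Now I close the door.

```bash
cat > n.py <<'E'
from h import *
from c_st import st
h=[.5785,-.2474]
move_l([.5785,-.0475,.28],.25);let_go()
move_l([*h,.26],.25)
print(move_l([*h,.168],.12,until_force=8));st("down")
grab(50);s=st("grip");p=s["position"]
print(move_l([p[0],p[1]+.18,p[2]],.12,until_force=15));s=st("near");p=s["position"]
print(move_l([p[0],p[1]+.05,p[2]],.04,until_force=15));s=st("stop")
let_go();s=st("open");p=s["position"]
move_l([p[0],p[1],.30],.25)
move_l([.545,-.047,.36],.25);s=get_state();f=grab_frame("wrist")
yel=lambda h:(h[...,0]>20)&(h[...,0]<36)&(h[...,1]>140)&(h[...,2]>60)
print(colour_bar(f,s,.193,[.579,-.047],yel))
cv2.imwrite("pics/w8.png",f["img"][:,:,::-1])
E
python3 n.py
```

```text
False
down [ 0.5791 -0.2474  0.1689] [1.  0.7 0.2] 1.0 0.0 32.2
grip [ 0.5785 -0.2474  0.1683] [0.2 0.7 2.8] 0.178 50.9 32.8
False
near [ 0.5796 -0.0651  0.1683] [ 5.   0.3 -0.8] 0.179 50.5 34.5
True
stop [ 0.5797 -0.0474  0.1683] [ 0.1 -2.2  3.1] 0.174 51.7 35.1
open [ 0.5804 -0.0496  0.1682] [0.4 0.3 0.1] 1.002 0.0 35.8
(array([ 0.5798783 , -0.04780344]), array([13., 87.]), np.float32(3.13422))
```

View pics/w8.png

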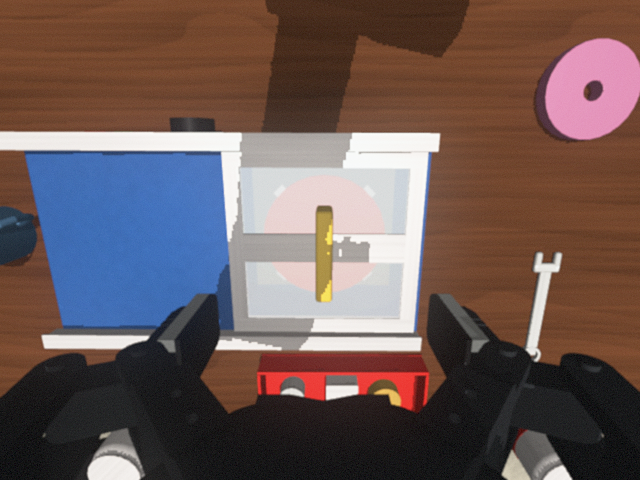

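The door looks shut at (324,253), but the tool moved 2 mm as it let go. A gentle nudge with shut fingers will make sure the door is on its stop.

```bash
cat > o.py <<'E'
from h import *
from c_st import st
grab(20)
move_l([.579,-.12,.26],.25);move_l([.579,-.12,.175],.15)
for v in(.03,.015):
    print(move_l([.579,-.03,.175],v,until_force=10 if v==.03 else 7));s=st("push")
p=s["position"];move_l([p[0],-.12,.175],.15);move_l([.579,-.12,.30],.25)
move_l([.545,-.047,.36],.25)
s=get_state();f=grab_frame("wrist")
yel=lambda h:(h[...,0]>20)&(h[...,0]<36)&(h[...,1]>140)&(h[...,2]>60)
print(colour_bar(f,s,.193,[.579,-.047],yel));st("end")
sign_off()
E
python3 o.py
```

```text
True
push [ 0.5789 -0.0693  0.1749] [ 1.3 -3.   1.7] 0.002 1.0 40.9
True
push [ 0.5786 -0.0694  0.1744] [ 1.3 -0.6  1.3] 0.001 0.5 41.5
(array([ 0.569565  , -0.04799695]), array([66., 13.]), np.float32(0.0034082932))
end [ 0.5449 -0.0475  0.3583] [-0.2 -0.7 -0.4] -0.002 0.0 43.2
the job is handed in; nothing more can be done
```

The guard door was opened, the lid snapped home and level on the bowl, and the door pushed shut to its stop; I handed the job in at 43 s without touching any bystander.

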